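Set the cup lane with its eccentric and check it with the gauge

ROBOT

A 7-joint arm with a two-finger parallel gripper is mounted at the origin on the work surface. World frame = base frame: x ahead of the robot, y to its left, z up, the work surface at z = 0. Lengths are in m, angles in rad, forces in N, time in s.
With the tool pointing down it reaches from about 0.425 to 0.925 m from the base axis. Payload 6.8 kg.
Tool frame: the origin (TCP) lies midway between the tips of the shut fingers; the grasp point (between the pads) lies 19 mm behind it (grip_point_offset is the distance from the TCP to the grasp point, in m); y points along the fingers, x is the direction in which the jaws open and shut, and the axes are right-handed (so a half turn about y gives the same grasp; the last joint's range is limited). The gripper opens to 85 mm and grips with 20 to 120 N. Pads are 22 mm wide; open, the fingers measure 114 mm over their backs; the gripper's body (76 mm by 85 mm) begins 54 mm behind the grasp point. The pads swing forward as they close: fully open they stand 13 mm farther back than shut.
Start: joints at [-1.366, 0.477, 0.022, 1.555, -0.011, 1.109, -0.083], TCP at [0.208, 0.642, 0.231] pointing down, gripper open.
Joint ranges: [-2.96, 2.96], [-0.34, 2.1], [-1.41, 1.46], [0.24, 2.44], [-1.37, 4.51], [0.17, 1.92], [-2.96, 2.96]. Speed limits (rad/s): [2.39, 2.39, 3.14, 3.14, 3.14, 3.14, 3.14].

INTERFACE

Orientations are given as a unit quaternion [w, x, y, z].
In Python, from station import get_obs, read_camera, hand_in, grip_point_offset gives the robot as it stands.
- The arm moves only by the tool play_rows, never from a script. Its argument "increments" is a list of rows, each a list of 2 entries, a list of its own where there are three numbers: the shift along the tool's x, y, z in m, then the turn, a rotation vector about the tool's x, y, z in degrees. In form: [[[tx, ty, tz], [ax, ay, az]], ...]. A call has 1 to 20 rows; each row shifts and turns the commanded pose from where the row before left it, along the tool's axes as they then stand; what a row does not reach is not made up. A row lasts 1/12 s, in which the tool goes at most 41.7 mm and 7.16 degrees, less where a joint would pass 70% of its speed; a pose out of reach is approached as far as the arm can. A call with a gripper value outside its range is refused whole. "gripper" is the finger opening in m, from 0 to 0.0854, set as the call begins (left out, the last holds). The fingers move at their own pace and stop on an object; "grip_force" is the grip in N (left out, the last holds). Time passes only in rows, so rows that do not move let the fingers close. It gives the time, the measured TCP pose, the force and the opening at its end, in the units of the state.
- get_obs(): the state, without advancing time (a new reading comes with each control period).
- read_camera(name): name is "scene" or "top" or "wrist"; returns a dict with "color" (420x560x3 uint8, red, green, blue), "range_z" (420x560 float32, m along the optical axis (not along the pixel's ray), 0 where there is no reading), "intrinsics" (3x3 intrinsics, pixels), "R" (3x3) and "t" (3): a world point X has camera coordinates R X + t; the wrist camera has in their place "hand_eye" (4x4, takes a point from camera to tool coordinates, whose origin is the TCP and whose axes are the tool frame's). Camera axes: x right, y down, z forward; pixel columns grow to the right and rows downward; lengths in m; the calibration is good to about 2 mm. A picture is of the moment at which its call begins: read the wrist's pose just before it.
- hand_in(): hands the job in, once; it reports no verdict.
The state is a dict: "t": time; "q": joint angles; "joint_vel": joint speeds; "joint_torque": joint torques, N m; "eef_pos": TCP position; "tool_rot": TCP orientation; "contact_force": force on the tool from outside, world axes, zero at the start; "torque": the same for the moment, N m; "gripper_width": opening from 0.0 (shut) to 1.0 (fully open).
Only numpy, scipy, OpenCV 4.12 (cv2) and the standard library are available. Lean on these libraries where they do the work, as an engineer would, in place of code of your own. Each camera call takes 0.05 s, during which the arm holds its last target. There are 200 camera calls.

TASK

Re-set the coffee bar's cup lane for the 60 mm cups: turn the black-handled crank of the eccentric steel guide disc until the crank stands square to the lane, pointing away from it, so that the gap between the disc and the long white fence is about 66 mm. Then take the larger of the two aluminium gauges (the 60 mm one) by its stem, stand it on the counter in front of the lane's open end, and slide it along the counter through the gap up to the end stop. Leave it standing there, with the crank still square.

Things in the scene. Friction and masses are not known exactly. Their poses are not given: they have to be found in the camera images.
- lane: Cup lane fixed on the bare counter. Origin on the counter, mid-lane; y runs along it to the steel end stop (face y +71 mm: a gauge touching it has its axis at y +41). White fence 29 mm high, face x -33 mm, y -70 to +70, then flared to y -98; short fence by the stop, face x +40. On the +x side a steel eccentric disc, radius 32, turns with the crank; pivot x +65, y 0. Open end at y -98.
- crank (a joint): Crank of the eccentric disc about its vertical pivot, rad, counter-clockwise from above. 0: arm along the lane, pointing to the open end (lane -y), gap 46 mm. 1.571: arm square to the lane, pointing away (lane +x), gap 66 mm. Gap = 46 + 20(1 - cos angle) mm. Range -0.05 to 2.5; starts at 0 to 0.8. Stays where left; about 3 N at the handle turns it.
- crank_grip (a point): Grip point on the crank's upright round black handle, 18 mm in diameter, standing from 38 to 94 mm above the counter, 90 mm from the pivot. The point is on its axis, 70 mm above the counter. The handle is rigid with the arm.
- gauge_center (a point): Centre of the larger gauge, on its axis 45 mm above its underside: aluminium disc 60 mm across, 22 mm thick, with an upright round stem of 20 mm diameter, 90 mm high in all, 0.22 kg, loose on the counter; z up the stem. Near it stand a like gauge only 46 mm across and a coffee tamper with a wooden handle, places changing.

How it is judged:
By the outcome, as a careful person would: the job done as asked, in the order asked, and still so for the second after the job is handed in, with the robot touching nothing.
It also fails if it takes over 56 s, if anything falls off the work surface, if the arm or the gripper's body presses on something with over 40 N, if the wrist force passes 120 N, or if a joint passes its speed limit or range.

## Working session

There is one attempt and no reset: what is moved stays moved. The work goes in short steps, Python scripts to look and compute and a tool call to move; the robot and the scene stay as the last step left them, time stands still between calls to the robot, and variables do not carry over. Pictures are saved under pics/ and viewed, about 8 in all and at most 12, crops included, and the job is handed in when it is done.

Besides the shell and the picture viewer there is one more tool, called after "Request:" as name([rows], argument=value, ...), one row to a line, values as JSON. play_rows: Moves the arm, as the interface text tells. Its arguments: {"type":"object","properties":{"increments":{"type":"array","items":{"type":"array"}},"gripper":{"type":"number"},"grip_force":{"type":"number"}},"required":["increments"]}

```bash
mkdir -p pics; ls
cat > h.py <<'E'
import numpy as np, cv2
from station import *
def cloud(c):
    K=c["intrinsics"]; z=c["range_z"]; v,u=np.mgrid[:z.shape[0],:z.shape[1]]
    P=np.stack([(u-K[0,2])/K[0,0]*z,(v-K[1,2])/K[1,1]*z,z],-1)
    return (P-c["t"])@c["R"]   # R^T(P-t)
def ray(c,u,v,h):
    K=c["intrinsics"]; d=c["R"].T@np.array([(u-K[0,2])/K[0,0],(v-K[1,2])/K[1,1],1]); o=-c["R"].T@c["t"]
    return o+d*(h-o[2])/d[2]
def save(n,im): cv2.imwrite("pics/"+n,cv2.cvtColor(im,cv2.COLOR_RGB2BGR))
E
python3 - <<'E'
from h import *
o=get_obs(); print(o, grip_point_offset)
for n in("scene","top"):
    c=read_camera(n); np.savez(n,**c); save(n+"0.png",c["color"]); print(n,c["R"].round(3).tolist(),c["t"],c["intrinsics"].tolist())
E
```

```text
pics
{'t': 0.0, 'q': array([-1.36610833,  0.47779865,  0.02233582,  1.55646554, -0.01149123,
        1.10929453, -0.08309291]), 'joint_vel': array([-0.00055746,  0.00051217,  0.0014068 ,  0.00010302, -0.00023947,
       -0.00035013,  0.00229432]), 'joint_torque': array([ 1.94736887e-03, -5.96459985e+01,  1.60811808e+00, -2.81196892e+01,
        1.21677914e-02,  9.21989704e-03, -6.13375249e-06]), 'eef_pos': array([0.20753674, 0.64167425, 0.23032067]), 'tool_rot': array([-0.57134659,  0.57219057,  0.41553505, -0.41652328]), 'contact_force': array([ 0.04238114,  0.501513  , -1.0619091 ]), 'torque': array([ 0.00481764,  0.0212369 , -0.01943528]), 'gripper_width': 1.0006513126292655} 0.0187
scene [[-0.785, 0.619, -0.014], [0.336, 0.408, -0.849], [-0.52, -0.671, -0.529]] [ 0.43427191 -0.07388907  1.0507602 ] [[407.7350276721532, 0.0, 274.5348032499686], [0.0, 407.7350276721532, 207.22281668875468], [0.0, 0.0, 1.0]]
top [[-0.009, -1.0, 0.001], [-0.993, 0.008, -0.121], [0.121, -0.002, -0.993]] [-0.06366657  0.50054214  1.02902059] [[539.9420145402285, 0.0, 274.869298490958], [0.0, 539.9420145402285, 209.1827760479838], [0.0, 0.0, 1.0]]
```

View pics/top0.png

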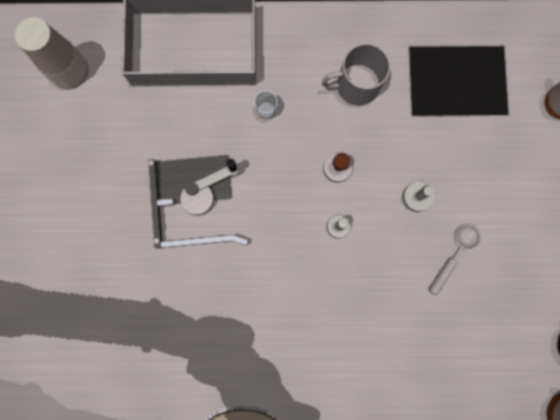

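View pics/scene0.png

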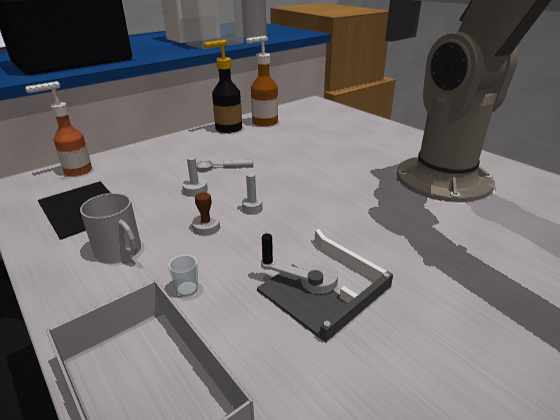

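The top view shows the lane at about (150-245, 160-245), with its open end to the right. The crank handle is at (231,166), the large gauge at (420,197), the small gauge at (340,226) and the tamper at (339,166). Next I measure from the depth clouds.

Run:
```python
from h import *
c=dict(np.load("top.npz")); P=cloud(c); s=dict(np.load("scene.npz")); S=cloud(s)
# gauge/other objects by height from top
for nm,(u,v) in dict(big=(420,197),small=(340,226),tamp=(339,166)).items():
    for n,C,in(("top",P),("scene",S)):
        g=ray(c,u,v,.02)
        m=(np.hypot(C[...,0]-g[0],C[...,1]-g[1])<.05)&(C[...,2]>-.02)
        disc=m&(C[...,2]>.015)&(C[...,2]<.027); stem=m&(C[...,2]>.04)
        d=C[disc];t=C[stem]
        top=t[t[:,2]>t[:,2].max()-.006]
        print(nm,n,len(d),d.min(0).round(4),d.max(0).round(4),'stem',len(t),((t.min(0)+t.max(0))/2).round(4),'top',((top.min(0)+top.max(0))/2).round(4), t[:,2].max().round(4))
im=cv2.resize(c["color"][145:260,140:260],None,fx=5,fy=5,interpolation=cv2.INTER_CUBIC)
save("crop1.png",im)
# local heights
sub=P[145:260:5,140:260:5,2]*1000
print(sub.round().astype(int))
```

```text
big top 531 [ 0.4954 -0.3826  0.015 ] [ 0.554  -0.3234  0.0269] stem 163 [ 0.5247 -0.3531  0.0675] top [ 0.5253 -0.3529  0.0911] 0.0941
big scene 235 [ 0.4974 -0.3835  0.015 ] [ 0.5559 -0.3219  0.026 ] stem 178 [ 0.5269 -0.3517  0.0658] top [ 0.5278 -0.3518  0.0886] 0.0914
small top 284 [ 0.4449 -0.2144  0.0155] [ 0.4889 -0.1703  0.0266] stem 128 [ 0.4659 -0.1922  0.0667] top [ 0.4661 -0.1927  0.0896] 0.0925
small scene 172 [ 0.4456 -0.2133  0.0151] [ 0.4907 -0.1694  0.0269] stem 204 [ 0.4676 -0.1897  0.066 ] top [ 0.4674 -0.1912  0.0886] 0.0916
tamp top 341 [ 0.5571 -0.2217  0.015 ] [ 0.615  -0.1653  0.0259] stem 254 [ 0.5849 -0.1936  0.0755] top [ 0.5851 -0.1942  0.0851] 0.088
tamp scene 293 [ 0.5582 -0.2219  0.0151] [ 0.6161 -0.165   0.0268] stem 294 [ 0.5888 -0.1912  0.0629] top [ 0.5871 -0.1923  0.0827] 0.0856
[[  -2   -1   -1    1   -2    0   -1   -1    0    0   -2    1   -3   -6
     0   -1    1   -1    1   -2   -2    1   -2   -5]
 [  -1    1   -2    1    1    1   -2    0    1   -1   -2   -2    1    1
     0   -2   -1    0    0   -1    3   -4    1   -1]
 [   3    1   -1    3  
[... 1902 characters left out ...]
6    0    4   -3   -2
     0    1   -2    0   -1   -2   -2    0   -2   -2]
 [   0   -4   -1   32   14   -6   -2   -4    0    1    1   -1   -2   -4
    -1   -1    1    2   -1   -1   -2    3    1   -2]
 [  -2    0    1   31   19    1    0    1   -2   28   26   30   29   26
    24   27   31   29   29   27   29   24   -2   -2]
 [  -1   -2    0   30   29   28   28   34   28   15    5   -1    0   -4
     0    0    0    2   -4   -1   -2   14   -4    3]
 [   1   -1   -2    3   -2    1   -4   -3    0    0   -4   -1   -1    0
    -3   -3    3   -2    1    1   -2   -1   -2    0]
 [  -1   -3   -3   -4   -1   -2    2   -5   -1   -1   -2    0   -4    2
    -2    2    2    0   -2    0   -2    1    0   -1]]
```

View pics/crop1.png

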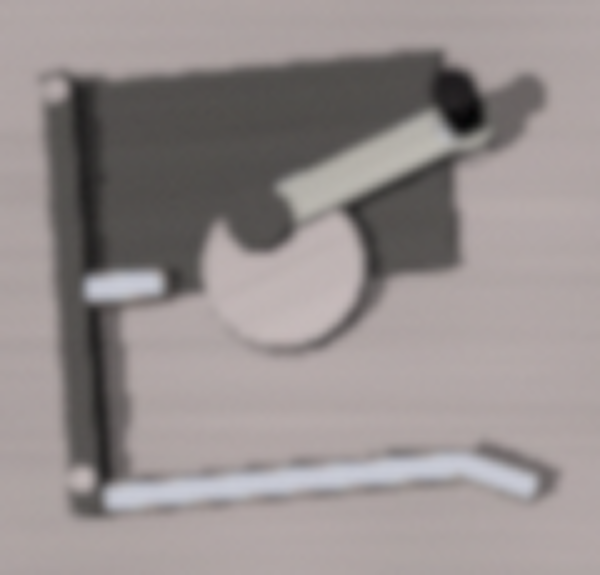

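Run:
```python
from h import *
c=dict(np.load("top.npz"))
hsv=cv2.cvtColor(c["color"],cv2.COLOR_RGB2HSV); 
print("fence px",c["color"][240,200],"counter",c["color"][230,200],"disc",c["color"][205,200])
# fence inner edge: per column strongest red drop
b=c["color"].astype(int); w=(b[...,2]-b[...,0]) # bluish-white fence vs pinkish counter
w=cv2.GaussianBlur(w.astype(np.float32),(3,3),0)
pts=[];pc=[]
for u in range(166,230):
    col=w[232:250,u]; k=col.argmax(); thr=(col[k]+np.median(col[:4]))/2
    i=k
    while i>0 and col[i]>thr:i-=1
    v=232+i+(thr-col[i])/(col[i+1]-col[i]); pts.append(ray(c,u,v,.029)[:2])
pts=np.array(pts,np.float32)
vx,vy,x0,y0=cv2.fitLine(pts,cv2.DIST_HUBER,0,.001,.001).ravel()
if vy<0: vx,vy=-vx,-vy
ey=np.array([vx,vy]); ex=np.array([vy,-vx]); th=np.arctan2(ex[1],ex[0]); print("lane yaw deg",np.degrees(th),"res",np.std((pts-[x0,y0])@ex))
# hub centre: crop (262,215)/5+(140,145), z~44 ; handle top (460,95)?; disc
px=lambda a,b:(140+a/5-.4,145+b/5-.4)
hub=ray(c,*px(258,212),.044)[:2]; 
top=ray(c,*px(455,92),.094)[:2]; disc=ray(c,*px(285,268),.029)[:2]
stopR=ray(c,*px(103,380),.029)[:2]
f=np.array([x0,y0])
L=lambda p:np.array([(p-f)@ex-.033,p@ey])
print("hub",hub,L(hub),"handle",top,L(top),"disc",disc,L(disc),"stop",L(stopR))
# handle from scene cloud
s=dict(np.load("scene.npz"))
for n,q in(("top",c),("scene",s)):
    C=cloud(q); m=(np.hypot(C[...,0]-top[0],C[...,1]-top[1])<.03)&(C[...,2]>.055)&(C[...,2]<.12); t=C[m]
    print(n,len(t),t.min(0),t.max(0),(t.min(0)+t.max(0))/2)
```

```text
fence px [198 200 211] counter [179 169 168] disc [192 182 182]
lane yaw deg 4.8074055 res 0.00043778107
hub [0.54321083 0.09461015] [0.06606129 0.04875264] handle [0.5796032  0.01394257] [ 0.09556515 -0.03468107] disc [0.52326265 0.08606611] [0.04546724 0.04191045] stop [0.00782614 0.11624794]
top 103 [0.57142682 0.00643795 0.05504227] [0.5881006  0.0232841  0.09844249] [0.57976371 0.01486102 0.07674238]
scene 229 [0.57397    0.00756711 0.05506138] [0.5912582  0.02607176 0.09558394] [0.5826141  0.01681943 0.07532266]
```

```bash
cat >> h.py <<'E'
from scipy.spatial.transform import Rotation as Ro
YAW=4.8
def rot(o): q=o["tool_rot"]; return Ro.from_quat([q[1],q[2],q[3],q[0]])
def goto(p,yawdeg=None):
    """tool-frame shift and turn to reach TCP p, tool y down, tool x (jaws) at world yaw"""
    o=get_obs(); R=rot(o); M=R.as_matrix(); x=M[:,0]; cur=np.degrees(np.arctan2(x[1],x[0]))
    print("t",o["t"].round(2),"tcp",o["eef_pos"].round(4),"jaw yaw",cur.round(2),"y axis",M[:,1].round(3),"F",o["contact_force"].round(1),"w",round(o["gripper_width"],3))
    if yawdeg is not None:
        d=(yawdeg-cur+90)%180-90; T=Ro.from_euler("z",cur+d,degrees=True).as_matrix()@np.array([[1,0,0],[0,0,1],[0,-1,0]])
        T=T if np.linalg.det(T)>0 else None
        T=np.column_stack([T[:,0],[0,0,-1],np.cross(T[:,0],[0,0,-1])])
        r=(R.inv()*Ro.from_matrix(T)).as_rotvec(degrees=True); print("turn",r.round(2)); M2=T
    else: M2=M
    dp=np.asarray(p)-o["eef_pos"]; print("shift now-axes",(M.T@dp*1000).round(1),"after-turn axes",(M2.T@dp*1000).round(1),"mm")
E
python3 - <<'E'
from h import *
print(rot(get_obs()).as_matrix().round(3))
goto([.60,.06,.25],94.8); goto([.60,.06,.25],24.3)
c=read_camera("wrist"); print(c["hand_eye"].round(3),c["intrinsics"][0])
E
```

```text
[[ 0.308 -0.    -0.951]
 [ 0.951 -0.002  0.308]
 [-0.002 -1.    -0.   ]]Traceback (most recent call last):
  File "<stdin>", line 3, in <module>
  File "h.py", line 17, in goto
    print("t",o["t"].round(2),"tcp",o["eef_pos"].round(4),"jaw yaw",cur.round(2),"y axis",M[:,1].round(3),"F",o["contact_force"].round(1),"w",round(o["gripper_width"],3))
              ^^^^^^^^^^^^
AttributeError: 'float' object has no attribute 'round'
```

```bash
sed -i 's/o\["t"\].round(2)/round(o["t"],2)/' h.py
python3 - <<'E'
from h import *
goto([.58,.03,.25],94.8); goto([.58,.03,.25],24.3)
c=read_camera("wrist"); print(c["hand_eye"].round(3),c["intrinsics"][0])
E
```

```text
t 0.1 tcp [0.2076 0.6417 0.2304] jaw yaw 72.08 y axis [-0.    -0.002 -1.   ] F [ 0.3 -0.4  0.2] w 1.0
turn [-1.000e-02 -2.272e+01 -9.000e-02]
shift now-axes [-467.5  -18.8 -542.6] after-turn axes [-640.8  -19.6 -319.9] mm
t 0.1 tcp [0.2076 0.6417 0.2304] jaw yaw 72.08 y axis [-0.    -0.002 -1.   ] F [ 0.3 -0.4  0.2] w 1.0
turn [ 4.000e-02  4.778e+01 -8.000e-02]
shift now-axes [-467.5  -18.8 -542.6] after-turn axes [  87.7  -19.6 -710.8] mm
[[ 1.    -0.    -0.001  0.   ]
 [ 0.001 -0.297  0.955 -0.143]
 [-0.001 -0.955 -0.297  0.076]
 [ 0.     0.     0.     1.   ]] [339.67645265   0.         280.52782658]
```

Request:
play_rows([
  [[-0.0234, -0.001, -0.0271], [0, 0, 0]],
  [[-0.0234, -0.001, -0.0271], [0, 0, 0]],
  [[-0.0234, -0.001, -0.0271], [0, 0, 0]],
  [[-0.0234, -0.001, -0.0271], [0, 0, 0]],
  [[-0.0234, -0.001, -0.0271], [0, 0, 0]],
  [[-0.0234, -0.001, -0.0271], [0, 0, 0]],
  [[-0.0234, -0.001, -0.0271], [0, 0, 0]],
  [[-0.0234, -0.001, -0.0271], [0, 0, 0]],
  [[-0.0234, -0.001, -0.0271], [0, 0, 0]],
  [[-0.0234, -0.001, -0.0271], [0, 0, 0]],
  [[-0.0234, -0.001, -0.0271], [0, 0, 0]],
  [[-0.0234, -0.001, -0.0271], [0, 0, 0]],
  [[-0.0234, -0.001, -0.0271], [0, 0, 0]],
  [[-0.0234, -0.001, -0.0271], [0, 0, 0]],
  [[-0.0234, -0.001, -0.0271], [0, 0, 0]],
  [[-0.0234, -0.001, -0.0271], [0, 0, 0]],
  [[-0.0234, -0.001, -0.0271], [0, 0, 0]],
  [[-0.0234, -0.001, -0.0271], [0, 0, 0]],
  [[-0.0234, -0.001, -0.0271], [0, 0, 0]],
  [[-0.0234, -0.001, -0.0271], [0, 0, 0]],
])

```text
t: 1.82
eef_pos: [0.5798, 0.0286, 0.2512]
tool_rot: [0.572, -0.572, -0.416, 0.416]
contact_force: [1.6, 0.5, 0.1]
gripper_width: 1.001
```

Request:
play_rows([
  [[0, 0, 0], [0, 6, 0]],
  [[0, 0, 0], [0, 6, 0]],
  [[0, 0, 0], [0, 6, 0]],
  [[0, 0, 0], [0, 6, 0]],
  [[0, 0, 0], [0, 6, 0]],
  [[0, 0, 0], [0, 6, 0]],
  [[0, 0, 0], [0, 6, 0]],
  [[0, 0, 0], [0, 6, 0]],
  [[0, 0, 0], [0, 0, 0]],
], gripper=0.05)

```text
t: 2.57
eef_pos: [0.5791, 0.0303, 0.251]
tool_rot: [-0.692, 0.692, 0.146, -0.147]
contact_force: [-0.6, 0.2, 0.9]
gripper_width: 0.583
```

```bash
cat >> h.py <<'E'
def wrist():
    o=get_obs(); c=read_camera("wrist"); H=c["hand_eye"]; M=rot(o).as_matrix()
    Rc=M@H[:3,:3]; tc=M@H[:3,3]+o["eef_pos"]; c["R"]=Rc.T; c["t"]=-Rc.T@tc; return c
E
python3 - <<'E'
from h import *
goto([.581,.0155,.051],24.3); c=wrist(); np.savez("w1",**c); save("w1.png",c["color"])
E
```

```text
t 2.57 tcp [0.5791 0.0303 0.251 ] jaw yaw 23.88 y axis [-0.001 -0.    -1.   ] F [-0.6  0.2  0.9] w 0.583
turn [-0.   -0.42 -0.04]
shift now-axes [ -4.1 200.  -14.3] after-turn axes [ -4.4 200.  -14.3] mm
```

View pics/w1.png

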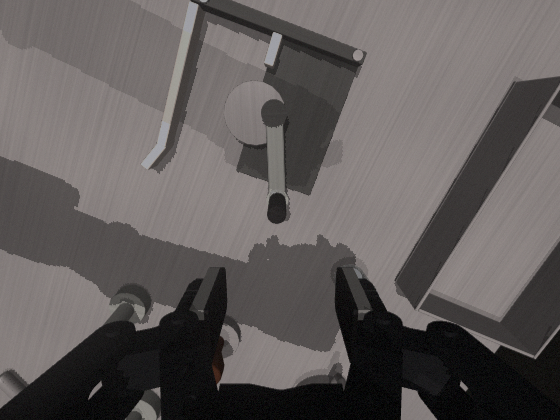

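The wrist view shows the handle at about (277,205), the hub at (274,112), the fence at (150-205, 5-165) and the stop bar along the top. I'll refine the pivot, yaw and handle from this view.

Run:
```python
from h import *
c=dict(np.load("w1.npz")); C=cloud(c); z=C[...,2]
g=cv2.cvtColor(c["color"],cv2.COLOR_RGB2GRAY).astype(int)
m=(z>.055)&(np.hypot(C[...,0]-.58,C[...,1]-.015)<.03); t=C[m]; print("handle",len(t),t.min(0),t.max(0),((t.min(0)+t.max(0))/2).round(4)); tp=t[t[:,2]>.086]; print("top",((tp.min(0)+tp.max(0))/2).round(4))
# hub: z 36..55 dark
m=(z>.036)&(z<.055)&(g<75)&(np.hypot(C[...,0]-.543,C[...,1]-.094)<.03); t=C[m];print("hub",len(t),((t.min(0)+t.max(0))/2).round(4),(t.max(0)-t.min(0)).round(4),np.median(t[:,2]))
# disc: z 20..35
m=(z>.018)&(z<.036)&(g>95)&(np.hypot(C[...,0]-.523,C[...,1]-.088)<.045); v,u=np.nonzero(m)
cnt=max(cv2.findContours(m.astype(np.uint8),0,1)[0],key=cv2.contourArea)[:,0]
t=np.array([ray(c,a,b,.028)[:2] for a,b in cnt]); print("disc circ",cv2.minEnclosingCircle(t.astype(np.float32)))
# fence
m=(z>.022)&(z<.036)&(C[...,0]<.49)&(C[...,1]<.145)&(C[...,1]>.02)&(C[...,0]>.4); t=C[m][:,:2].astype(np.float32)
vx,vy,x0,y0=cv2.fitLine(t,cv2.DIST_HUBER,0,.001,.001).ravel(); 
if vy<0: vx,vy=-vx,-vy
ex=np.array([vy,-vx]); ey=np.array([vx,vy]); d=(t-[x0,y0])@ex; print("fence",len(t),"yaw",np.degrees(np.arctan2(-vx,vy)),"width",np.percentile(d,[1,50,99]), "face off", np.array([x0,y0])@ex+np.percentile(d,97), "hub x from face",np.array([.5432,.0946])@ex-(np.array([x0,y0])@ex+np.percentile(d,97)))
# stop: y high
m=(z>.02)&(z<.036)&(C@np.r_[ey,0]>.10)&(C[...,0]>.45)&(C[...,0]<.50); t=C[m][:,:2]; d=t@ey; print("stop inner ey",np.percentile(d,[1,3,10,50]))
# dark stop
m=(z>.02)&(z<.036)&(g<80)&(C@np.r_[ey,0]>.09)&(C[...,0]>.53)&(C[...,0]<.6); t=C[m][:,:2]; print("stop(dark)",np.percentile(t@ey,[1,3,50,97]))
print(ex,ey)
```

```text
handle 5097 [0.55194976 0.00714613 0.05648279] [0.59004406 0.04485018 0.33699608] [0.571  0.026  0.1967]
top [0.571  0.026  0.2116]
hub 571 [0.5454 0.0934 0.0403] [0.0308 0.0307 0.0078] 0.041813276936177264
disc circ ((0.5237804651260376, 0.08762285113334656), 0.03186991810798645)
fence 1580 yaw 4.808567 width [-6.04330827e-03 -6.05482637e-05  4.00457481e-03] face off 0.45094398 hub x from face 0.09827416621446605
stop inner ey [0.12096876 0.1210477  0.12128805 0.1259549 ]
stop(dark) [0.12123283 0.121358   0.1260913  0.13254208]
[0.99648035 0.08382684] [-0.08382684  0.99648035]
```

Request:
play_rows([
  [[-0.0004, 0.02, -0.0014], [0, 0, 0]],
  [[-0.0004, 0.02, -0.0014], [0, 0, 0]],
  [[-0.0004, 0.02, -0.0014], [0, 0, 0]],
  [[-0.0004, 0.02, -0.0014], [0, 0, 0]],
  [[-0.0004, 0.02, -0.0014], [0, 0, 0]],
  [[-0.0004, 0.02, -0.0014], [0, 0, 0]],
  [[-0.0004, 0.02, -0.0014], [0, 0, 0]],
  [[-0.0004, 0.02, -0.0014], [0, 0, 0]],
  [[-0.0004, 0.02, -0.0014], [0, 0, 0]],
  [[-0.0004, 0.02, -0.0014], [0, 0, 0]],
  [[0, 0, 0], [0, 0, 0]],
  [[0, 0, 0], [0, 0, 0]],
])

```text
t: 3.62
eef_pos: [0.5807, 0.0156, 0.0507]
tool_rot: [0.692, -0.691, -0.147, 0.149]
contact_force: [0.2, -0.2, -0.3]
gripper_width: 0.585
```

Request:
play_rows([
  [[0, 0, 0], [0, 0, 0]],
  [[0, 0, 0], [0, 0, 0]],
  [[0, 0, 0], [0, 0, 0]],
  [[0, 0, 0], [0, 0, 0]],
  [[0, 0, 0], [0, 0, 0]],
  [[0, 0, 0], [0, 0, 0]],
], gripper=0.024, grip_force=20)

```text
t: 4.12
eef_pos: [0.5817, 0.0159, 0.0517]
tool_rot: [0.692, -0.692, -0.148, 0.147]
contact_force: [-0.4, 0.8, -0.2]
gripper_width: 0.282
```

Run:
```python
from h import *
goto([.6327,.1024,.051],94.8); goto([.581,.0155,.051])
```

```text
t 4.12 tcp [0.5817 0.0159 0.0517] jaw yaw 24.1 y axis [ 0.001  0.    -1.   ] F [-0.4  0.8 -0.2] w 0.282
turn [ 3.00e-02 -7.07e+01  3.00e-02]
shift now-axes [81.9  0.8 58.1] after-turn axes [ 81.9   0.7 -58.1] mm
t 4.12 tcp [0.5817 0.0159 0.0517] jaw yaw 24.1 y axis [ 0.001  0.    -1.   ] F [-0.4  0.8 -0.2] w 0.282
shift now-axes [-0.8  0.7 -0.1] after-turn axes [-0.8  0.7 -0.1] mm
```

Request:
play_rows([
  [[0.0054, 0, 0.0002], [0, -3.5, 0]],
  [[0.0054, 0, 0.0002], [0, -3.5, 0]],
  [[0.0054, 0, 0.0002], [0, -3.5, 0]],
  [[0.0054, 0, 0.0002], [0, -3.5, 0]],
  [[0.0054, 0, 0.0002], [0, -3.5, 0]],
  [[0.0054, 0, 0.0002], [0, -3.5, 0]],
  [[0.0054, 0, 0.0002], [0, -3.5, 0]],
  [[0.0054, 0, 0.0002], [0, -3.5, 0]],
  [[0.0054, 0, 0.0002], [0, -3.5, 0]],
  [[0.0054, 0, 0.0002], [0, -3.5, 0]],
  [[0.0054, 0, 0.0002], [0, -3.5, 0]],
  [[0.0054, 0, 0.0002], [0, -3.5, 0]],
  [[0.0054, 0, 0.0002], [0, -3.5, 0]],
  [[0.0054, 0, 0.0002], [0, -3.5, 0]],
  [[0.0054, 0, 0.0002], [0, -3.5, 0]],
  [[0.0054, 0, 0.0002], [0, -3.5, 0]],
  [[0.0054, 0, 0.0002], [0, -3.5, 0]],
  [[0.0054, 0, 0.0002], [0, -3.5, 0]],
  [[0, 0, 0], [0, 0, 0]],
  [[0, 0, 0], [0, 0, 0]],
])

```text
t: 5.78
eef_pos: [0.6331, 0.0923, 0.0512]
tool_rot: [0.513, -0.513, -0.487, 0.487]
contact_force: [-0.4, 0.5, -0.1]
gripper_width: 0.278
```

Run:
```python
from h import *
goto([.6327,.1024,.051],94.8)
```

```text
t 5.78 tcp [0.6331 0.0923 0.0512] jaw yaw 86.98 y axis [-0.  0. -1.] F [-0.4  0.5 -0.1] w 0.278
turn [-0.01 -7.82  0.01]
shift now-axes [10.   0.2  1. ] after-turn axes [10.1  0.2 -0.4] mm
```

Finish the arc, then close so the handle centres along the tangent.

Request:
play_rows([
  [[0.0034, 0, 0.0003], [0, -2.6, 0]],
  [[0.0033, 0, 0.0002], [0, -2.6, 0]],
  [[0.0033, 0, 0], [0, -2.6, 0]],
  [[0, 0, 0], [0, 0, 0]],
  [[0, 0, 0], [0, 0, 0]],
])

```text
t: 6.2
eef_pos: [0.6328, 0.1018, 0.0513]
tool_rot: [0.479, -0.479, -0.52, 0.52]
contact_force: [-0.1, -0.8, -0.7]
gripper_width: 0.281
```

Request:
play_rows([
  [[0, 0, 0], [0, 0, 0]],
  [[0, 0, 0], [0, 0, 0]],
  [[0, 0, 0], [0, 0, 0]],
  [[0, 0, 0], [0, 0, 0]],
  [[0, 0, 0], [0, 0, 0]],
], gripper=0.012, grip_force=20)

```text
t: 6.62
eef_pos: [0.6332, 0.102, 0.0515]
tool_rot: [-0.478, 0.479, 0.521, -0.521]
contact_force: [0.3, -2.9, 1.8]
gripper_width: 0.204
```

Request:
play_rows([
  [[0, 0, 0], [0, 0, 0]],
  [[0, 0, 0], [0, 0, 0]],
  [[0, 0, 0], [0, 0, 0]],
  [[0, 0, 0], [0, 0, 0]],
  [[0, 0, 0], [0, 0, 0]],
  [[0, -0.02, 0], [0, 0, 0]],
  [[0, -0.03, 0], [0, 0, 0]],
  [[0, -0.03, 0], [0, 0, 0]],
  [[0, -0.03, 0], [0, 0, 0]],
  [[0, -0.03, 0], [0, 0, 0]],
  [[0, -0.03, -0.04], [0, 0, 0]],
  [[0, -0.03, -0.04], [0, 0, 0]],
  [[0, 0, 0], [0, 0, 0]],
], gripper=0.05)

```text
t: 7.7
eef_pos: [0.7064, 0.109, 0.2479]
tool_rot: [-0.475, 0.481, 0.525, -0.517]
contact_force: [0.9, -0.2, 0.7]
gripper_width: 0.583
```

Run:
```python
from h import *
ex=np.array([.9965,.0838]); ey=np.array([-.0838,.9965])
goto([.527,-.3525,.051],94.8)
for n in ("wrist","top"):
    c=wrist() if n=="wrist" else read_camera(n); C=cloud(c); np.savez("a_"+n,**c)
    m=(C[...,2]>.05)&(C[...,2]<.1)&(np.hypot(C[...,0]-.633,C[...,1]-.102)<.03); t=C[m]
    if len(t): tp=t[t[:,2]>.086]; h=(tp.min(0)+tp.max(0))/2; print(n,"handle",len(t),((t.min(0)+t.max(0))/2).round(4),"top",h.round(4),"lane rel pivot",((h[:2]@ex-.549)*1e3).round(1),((h[:2]@ey-.049)*1e3).round(1))
    save("a_"+n+".png",c["color"] if n=="wrist" else cv2.resize(c["color"][130:260,130:270],None,fx=4,fy=4))
```

```text
t 7.7 tcp [0.7064 0.109  0.2479] jaw yaw 94.86 y axis [ 0.013  0.003 -1.   ] F [ 0.9 -0.2  0.7] w 0.583
turn [0.77 0.06 0.08]
shift now-axes [-445.   193.3  220.5] after-turn axes [-444.9  196.9  217.3] mm
wrist handle 366 [0.6325 0.1017 0.0941] top [0.6325 0.1017 0.0941] lane rel pivot 89.8 -0.7
top handle 121 [0.6304 0.101  0.0745] top [0.6306 0.101  0.0921] lane rel pivot 87.8 -1.2
```

View pics/a_wrist.png

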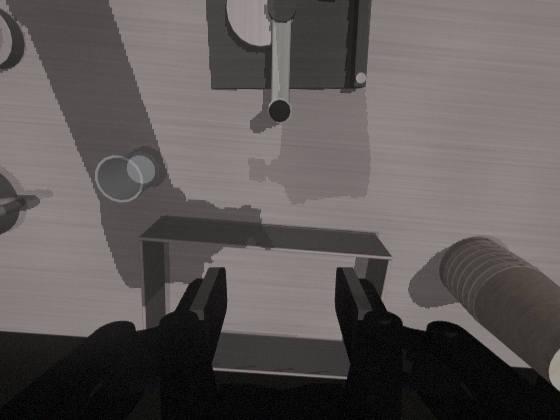

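Run:
```python
from h import *
ex=np.array([.9965,.0838]); ey=np.array([-.0838,.9965])
for n in ("wrist","top"):
    c=dict(np.load(f"a_{n}.npz")); C=cloud(c); X=C[...,:2]@ex-.549; Y=C[...,:2]@ey-.049; z=C[...,2]
    m=(z>.03)&(z<.047)&(X>.022)&(X<.075)&(abs(Y)<.02)
    t=np.stack([X[m],Y[m]],1).astype(np.float32); v=cv2.fitLine(t,cv2.DIST_HUBER,0,.001,.001).ravel()
    print(n,len(t),"arm angle rel lane x deg",np.degrees(np.arctan(v[1]/v[0])),"Y at X=0,90mm",1e3*(v[3]-v[2]*v[1]/v[0]),1e3*(v[3]+(.09-v[2])*v[1]/v[0]))
```

```text
wrist 1206 arm angle rel lane x deg 1.9622204 Y at X=0,90mm -1.9314038 1.1520507
top 247 arm angle rel lane x deg 0.045068026 Y at X=0,90mm 0.2244929 0.2952856
```

Request:
play_rows([
  [[-0.0278, 0, 0.0138], [0, 0, 0]],
  [[-0.0278, 0, 0.0138], [0, 0, 0]],
  [[-0.0278, 0, 0.0138], [0, 0, 0]],
  [[-0.0278, 0, 0.0138], [0, 0, 0]],
  [[-0.0278, 0, 0.0138], [0, 0, 0]],
  [[-0.0278, 0, 0.0138], [0, 0, 0]],
  [[-0.0278, 0, 0.0138], [0, 0, 0]],
  [[-0.0278, 0, 0.0138], [0, 0, 0]],
  [[-0.0278, 0, 0.0138], [0, 0, 0]],
  [[-0.0278, 0, 0.0138], [0, 0, 0]],
  [[-0.0278, 0, 0.0138], [0, 0, 0]],
  [[-0.0278, 0, 0.0138], [0, 0, 0]],
  [[-0.0278, 0, 0.0138], [0, 0, 0]],
  [[-0.0278, 0, 0.0138], [0, 0, 0]],
  [[-0.0278, 0, 0.0138], [0, 0, 0]],
  [[-0.0278, 0, 0.0138], [0, 0, 0]],
  [[0, 0, 0], [0, 0, 0]],
])

```text
t: 9.22
eef_pos: [0.511, -0.3604, 0.24]
tool_rot: [0.481, -0.48, -0.517, 0.52]
contact_force: [-0.7, -0.6, 0.9]
gripper_width: 0.584
```

Run:
```python
from h import *
c=wrist(); C=cloud(c); m=(C[...,2]>.03)&(C[...,2]<.1)&(np.hypot(C[...,0]-.527,C[...,1]+.352)<.03); t=C[m]; print(len(t),((t.min(0)+t.max(0))/2).round(4) if len(t) else 0)
goto([.527,-.352,.051],94.8)
```

```text
629 [ 0.5256 -0.3542  0.0614]
t 9.27 tcp [ 0.5129 -0.3571  0.2399] jaw yaw 94.47 y axis [-0.003 -0.    -1.   ] F [ 0.2 -0.4  0.3] w 0.583
turn [-0.2  -0.33  0.01]
shift now-axes [  4.  188.9 -15.1] after-turn axes [  3.9 188.9 -14.5] mm
```

Request:
play_rows([
  [[0.001, 0, -0.007], [0, 0, 0]],
  [[0.002, 0, -0.007], [0, -0.3, 0]],
  [[0, 0.021, 0], [0, 0, 0]],
  [[0, 0.021, 0], [0, 0, 0]],
  [[0, 0.021, 0], [0, 0, 0]],
  [[0, 0.021, 0], [0, 0, 0]],
  [[0, 0.021, 0], [0, 0, 0]],
  [[0, 0.021, 0], [0, 0, 0]],
  [[0, 0.021, 0], [0, 0, 0]],
  [[0, 0.021, 0], [0, 0, 0]],
  [[0, 0.021, 0], [0, 0, 0]],
  [[0, 0, 0], [0, 0, 0]],
  [[0, 0, 0], [0, 0, 0]],
])

```text
t: 10.35
eef_pos: [0.5312, -0.3471, 0.0511]
tool_rot: [-0.477, 0.475, 0.523, -0.523]
contact_force: [0.0, 0.3, 0.5]
gripper_width: 0.587
```

Request:
play_rows([
  [[0, 0, 0], [0, 0, 0]],
  [[0, 0, 0], [0, 0, 0]],
  [[0, 0, 0], [0, 0, 0]],
  [[0, 0, 0], [0, 0, 0]],
  [[0, 0, 0], [0, 0, 0]],
  [[0, 0, 0], [0, 0, 0]],
  [[0, 0, 0], [0, 0, 0]],
  [[0, 0, 0], [0, 0, 0]],
], gripper=0.01, grip_force=40)

```text
t: 11.02
eef_pos: [0.5317, -0.3502, 0.0535]
tool_rot: [-0.476, 0.478, 0.522, -0.522]
contact_force: [1.1, -0.7, 7.2]
gripper_width: 0.225
```

Run:
```python
from h import *
goto([.4895,-.045,.056],94.8)
```

```text
t 11.02 tcp [ 0.5317 -0.3502  0.0535] jaw yaw 95.17 y axis [ 0.002 -0.001 -1.   ] F [ 1.1 -0.7  7.2] w 0.225
turn [ 0.12  0.37 -0.06]
shift now-axes [307.8  -2.9  14.5] after-turn axes [307.7  -2.5  16.5] mm
```

Request:
play_rows([
  [[0, -0.01, 0], [0, 0, 0]],
  [[0, -0.02, 0], [0, 0, 0]],
  [[0, -0.03, 0], [0, 0, 0]],
  [[0, -0.03, 0], [0, 0, 0]],
  [[0, -0.03, 0], [0, 0, 0]],
  [[0, 0, 0], [0, 0, 0]],
  [[0, 0, 0], [0, 0, 0]],
])

```text
t: 11.6
eef_pos: [0.5312, -0.3501, 0.1742]
tool_rot: [-0.476, 0.478, 0.522, -0.522]
contact_force: [-0.0, 0.2, -2.8]
gripper_width: 0.224
```

Run:
```python
from h import *
o=get_obs(); goto([.4895,-.045,.056],94.8)
for n in("scene","top"):
    c=read_camera(n); C=cloud(c)
    p=o["eef_pos"]; d=np.hypot(C[...,0]-p[0],C[...,1]-p[1])<.045
    m=d&(C[...,2]>p[2]-.06)&(C[...,2]<p[2]-.02); t=C[m]
    print(n,len(t)); 
    if len(t): print(t.min(0).round(4),t.max(0).round(4),((t.min(0)+t.max(0))/2-p).round(4))
    if n=="scene": save("lift.png",cv2.resize(c["color"][80:280,120:400],None,fx=2.5,fy=2.5))
```

```text
t 11.6 tcp [ 0.5312 -0.3501  0.1742] jaw yaw 95.17 y axis [ 0.003 -0.001 -1.   ] F [-0.   0.2 -2.8] w 0.224
turn [ 0.14  0.37 -0.08]
shift now-axes [307.8 117.7  14.3] after-turn axes [307.5 118.2  16. ] mm
scene 413
[ 0.4967 -0.3775  0.1201] [ 0.5555 -0.3187  0.1541] [-0.005   0.0019 -0.0371]
top 535
[ 0.493  -0.3799  0.118 ] [ 0.5343 -0.3194  0.1533] [-0.0175  0.0004 -0.0385]
```

View pics/lift.png

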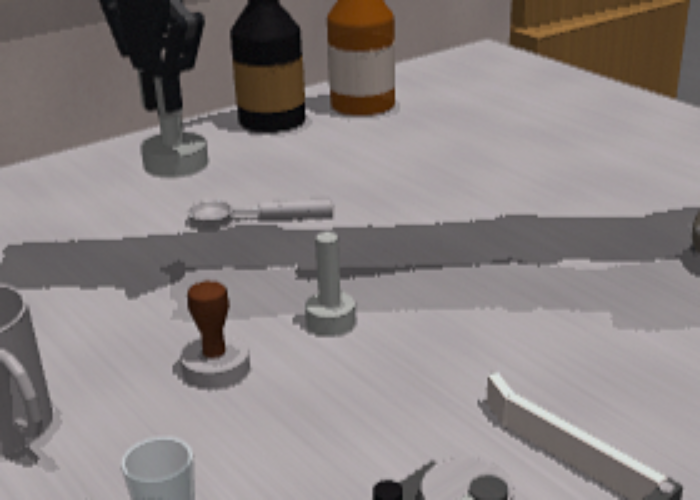

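Request:
play_rows([
  [[0, 0, 0], [0.1, 0.4, 0]],
  [[0.0255, 0, 0.001], [0, 0, 0]],
  [[0.0255, 0, 0.001], [0, 0, 0]],
  [[0.0255, 0, 0.001], [0, 0, 0]],
  [[0.0255, 0, 0.001], [0, 0, 0]],
  [[0.0255, 0, 0.001], [0, 0, 0]],
  [[0.0255, 0, 0.001], [0, 0, 0]],
  [[0.0255, 0, 0.001], [0, 0, 0]],
  [[0.0255, 0, 0.001], [0, 0, 0]],
  [[0.0255, 0, 0.001], [0, 0, 0]],
  [[0.0255, 0, 0.001], [0, 0, 0]],
  [[0.0255, 0, 0.001], [0, 0, 0]],
  [[0.0255, 0, 0.001], [0, 0, 0]],
  [[0, 0, 0], [0, 0, 0]],
  [[0, 0, 0], [0, 0, 0]],
])

```text
t: 12.95
eef_pos: [0.4923, -0.0441, 0.1712]
tool_rot: [0.479, -0.477, -0.52, 0.522]
contact_force: [0.3, -0.0, -2.1]
gripper_width: 0.221
```

```bash
cat >> h.py <<'E'
def held(zr=(-.045,-.026)):
    # disc top ring: circle from depth in the top and scene cameras
    o=get_obs(); p=o["eef_pos"]; ex=np.array([.9965,.0838]); ey=np.array([-.0838,.9965])
    for n in("scene","top"):
        c=read_camera(n); C=cloud(c); d=np.hypot(C[...,0]-p[0]+.004,C[...,1]-p[1])<.042
        t=C[d&(C[...,2]>p[2]+zr[0])&(C[...,2]<p[2]+zr[1])]
        if len(t)<20: print(n,"none");continue
        (cx,cy),r=cv2.minEnclosingCircle(t[:,:2].astype(np.float32)); g=np.array([cx,cy])
        print(n,len(t),"centre",g.round(4),"r",round(r,4),"lane mm",((g@ex-.484)*1e3).round(1),((g@ey-.049)*1e3).round(1),"rel TCP",(g-p[:2]).round(4))
E
python3 - <<'E'
from h import *
goto([.4945,-.046,.055],94.8); held()
E
```

```text
t 12.95 tcp [ 0.4923 -0.0441  0.1712] jaw yaw 94.97 y axis [-0.004  0.    -1.   ] F [ 0.3 -0.  -2.1] w 0.221
turn [-0.25  0.17  0.02]
shift now-axes [ -2.1 116.2  -2.5] after-turn axes [ -2.1 116.2  -2. ] mm
scene 515 centre [ 0.4868 -0.0443] r 0.031 lane mm -2.6 -134.0 rel TCP [-0.0055 -0.0002]
top none
```

Request:
play_rows([
  [[0, 0.02, -0.001], [0, 0, 0]],
  [[0, 0.02, -0.001], [0, 0, 0]],
  [[0, 0.02, -0.001], [0, 0, 0]],
  [[0, 0.02, 0], [0, 0, 0]],
  [[0, 0.02, 0], [0, 0, 0]],
  [[0, 0.01, 0], [0, 0, 0]],
  [[0, 0.004, 0], [0, 0, 0]],
  [[0, 0, 0], [0, 0, 0]],
  [[0, 0, 0], [0, 0, 0]],
])

```text
t: 13.8
eef_pos: [0.4966, -0.046, 0.0588]
tool_rot: [0.479, -0.479, -0.52, 0.521]
contact_force: [0.2, -0.3, -1.9]
gripper_width: 0.218
```

Run:
```python
from h import *
goto([.4945,-.046,.0535],94.8); held()
```

```text
t 13.8 tcp [ 0.4966 -0.046   0.0588] jaw yaw 94.73 y axis [-0.001 -0.    -1.   ] F [ 0.2 -0.3 -1.9] w 0.218
turn [-0.06 -0.07 -0.01]
shift now-axes [0.2 5.3 2.1] after-turn axes [0.2 5.3 2.1] mm
scene 481 centre [ 0.4907 -0.045 ] r 0.0309 lane mm 1.2 -135.0 rel TCP [-0.0059  0.001 ]
top none
```

Request:
play_rows([
  [[0, 0.002, 0], [0, 0, 0]],
  [[0, 0.002, 0], [0, 0, 0]],
  [[0, 0.001, 0], [0, 0, 0]],
  [[0, 0, 0], [0, 0, 0]],
  [[0, 0, 0], [0, 0, 0]],
])

```text
t: 14.32
eef_pos: [0.4962, -0.0455, 0.0534]
tool_rot: [0.479, -0.478, -0.52, 0.521]
contact_force: [-0.4, -0.6, -1.5]
gripper_width: 0.222
```

Request:
play_rows([
  [[0, 0.001, 0], [0, 0, 0]],
  [[0, 0, 0], [0, 0, 0]],
  [[0, 0, 0], [0, 0, 0]],
])

```text
t: 14.57
eef_pos: [0.4964, -0.0457, 0.0533]
tool_rot: [0.479, -0.479, -0.52, 0.521]
contact_force: [-3.4, 0.0, 10.1]
gripper_width: 0.226
```

Request:
play_rows([
  [[0, 0.0005, 0], [0, 0, 0]],
  [[0, 0, 0], [0, 0, 0]],
  [[0, 0, 0], [0, 0, 0]],
])

```text
t: 14.82
eef_pos: [0.4964, -0.0457, 0.0532]
tool_rot: [0.479, -0.479, -0.52, 0.521]
contact_force: [-3.6, -1.3, 15.5]
gripper_width: 0.222
```

Request:
play_rows([
  [[0, 0, 0], [0, 0, 0]],
  [[0, 0, 0], [0, 0, 0]],
  [[0, 0, 0], [0, 0, 0]],
  [[0, 0, 0], [0, 0, 0]],
  [[0, -0.001, 0.0025], [0, 0, 0]],
  [[0, -0.001, 0.0025], [0, 0, 0]],
  [[0, 0, 0], [0, 0, 0]],
  [[0, 0, 0], [0, 0, 0]],
], gripper=0.04)

```text
t: 15.48
eef_pos: [0.4908, -0.046, 0.0538]
tool_rot: [0.479, -0.478, -0.52, 0.521]
contact_force: [0.0, -0.9, 0.6]
gripper_width: 0.47
```

Run:
```python
from h import *
goto([.491,-.045,.053],94.8)
held((-.046,-.026))
c=wrist(); save("pre.png",c["color"])
```

```text
t 15.48 tcp [ 0.4908 -0.046   0.0538] jaw yaw 94.77 y axis [-0.002 -0.    -1.   ] F [ 0.  -0.9  0.6] w 0.47
turn [-0.11 -0.03  0.  ]
shift now-axes [ 1.   0.8 -0.3] after-turn axes [ 1.   0.8 -0.2] mm
scene 491 centre [ 0.4908 -0.0454] r 0.031 lane mm 1.3 -135.3 rel TCP [-0.      0.0006]
top none
```

Request:
play_rows([
  [[0, 0, 0], [0, 0, 0]],
  [[0, 0, 0], [0, 0, 0]],
  [[0, 0, 0], [0, 0, 0]],
  [[0, 0, 0], [0, 0, 0]],
  [[0, 0, 0], [0, 0, 0]],
  [[0, 0, 0], [0, 0, 0]],
], gripper=0.01, grip_force=30)

```text
t: 16.13
eef_pos: [0.4912, -0.046, 0.0539]
tool_rot: [0.479, -0.478, -0.52, 0.521]
contact_force: [-0.3, -1.3, 0.0]
gripper_width: 0.224
```

View pics/pre.png

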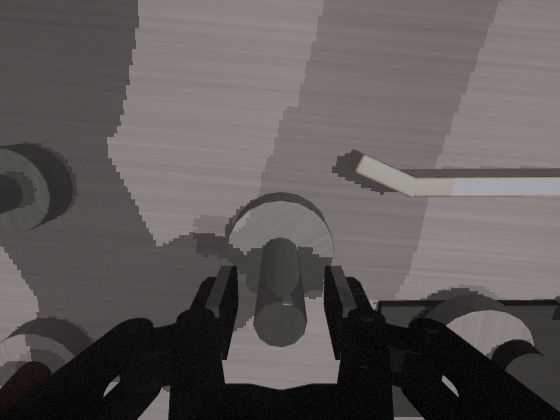

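Run:
```python
from h import *
c=wrist(); C=cloud(c); ex=np.array([.9965,.0838]); ey=np.array([-.0838,.9965]); X=(C[...,:2]@ex-.484)*1e3; Y=(C[...,:2]@ey-.049)*1e3; z=C[...,2]
f=(z>.022)&(z<.036)&(Y>-65)&(Y<0)&(X<-20)&(X>-50); print("fence n",f.sum(),"X pct",np.percentile(X[f],[1,10,50,90,99]))
g=(z>.012)&(z<.028)&(np.hypot(X,Y+135)<45); t=np.stack([X[g],Y[g]],1).astype(np.float32); print("gauge",cv2.minEnclosingCircle(t),t.min(0),t.max(0))
e=(z>.02)&(z<.036)&(Y>-60)&(Y<40)&(X>5)&(X<110); t=np.stack([X[e],Y[e]],1); print("disc",e.sum(),np.percentile(t[:,0],[0.5,1,2]))
goto([.491,-.045,.053],94.8)
```

```text
fence n 2744 X pct [-43.14609905 -42.83804584 -38.8852643  -34.51052616 -33.48580821]
gauge ((0.0024014620576053858, -136.27415466308594), 29.866981506347656) [ -29.844791 -166.05893 ] [  14.250517 -106.73537 ]
disc 4592 [32.43790639 32.63465267 32.89569306]
t 16.18 tcp [ 0.4911 -0.0461  0.0538] jaw yaw 94.77 y axis [-0.002 -0.    -1.   ] F [ 0.2 -0.7  0.7] w 0.224
turn [-0.09 -0.03 -0.  ]
shift now-axes [1.1 0.8 0. ] after-turn axes [1.1 0.8 0.1] mm
```

Request:
play_rows([
  [[0.004, 0.0003, 0], [0, 0, 0]],
  [[0.008, 0, 0], [0, 0, 0]],
  [[0.008, 0, 0], [0, 0, 0]],
  [[0.008, 0, 0], [0, 0, 0]],
  [[0.008, 0, 0], [0, 0, 0]],
  [[0.008, 0, 0], [0, 0, 0]],
  [[0.008, 0, 0], [0, 0, 0]],
  [[0.008, 0, 0], [0, 0, 0]],
  [[0.008, 0, 0], [0, 0, 0]],
  [[0.008, 0, 0], [0, 0, 0]],
  [[0.008, 0, 0], [0, 0, 0]],
  [[0, 0, 0], [0, 0, 0]],
])

```text
t: 17.18
eef_pos: [0.4841, 0.0398, 0.0538]
tool_rot: [0.479, -0.478, -0.521, 0.521]
contact_force: [0.5, -0.8, 2.9]
gripper_width: 0.227
```

Run:
```python
from h import *
ey=np.array([-.0838,.9965]);ex=np.array([.9965,.0838])
goto((.484*ex+.090*ey).tolist()+[.0535],94.8); p=get_obs()["eef_pos"][:2]; print((p@ex-.484)*1e3,(p@ey-.049)*1e3)
```

```text
t 17.18 tcp [0.4841 0.0398 0.0538] jaw yaw 94.91 y axis [-0.001  0.    -1.   ] F [ 0.5 -0.8  2.9] w 0.227
turn [-0.07  0.11  0.03]
shift now-axes [90.9  0.3  1.6] after-turn axes [90.9  0.3  1.8] mm
1.7837602301195576 -49.92420818602696
```

Request:
play_rows([
  [[0.004, 0, 0.0003], [0, 0, 0]],
  [[0.008, 0, 0], [0, 0, 0]],
  [[0.008, 0, 0], [0, 0, 0]],
  [[0.008, 0, 0], [0, 0, 0]],
  [[0.008, 0, 0], [0, 0, 0]],
  [[0.008, 0, 0], [0, 0, 0]],
  [[0.008, 0, 0], [0, 0, 0]],
  [[0.008, 0, 0], [0, 0, 0]],
  [[0.008, 0, 0], [0, 0, 0]],
  [[0.008, 0, 0], [0, 0, 0]],
  [[0.006, 0, 0], [0, 0, 0]],
  [[0.004, 0, 0], [0, 0, 0]],
  [[0, 0, 0], [0, 0, 0]],
  [[0, 0, 0], [0, 0, 0]],
])

```text
t: 18.35
eef_pos: [0.4765, 0.1242, 0.0538]
tool_rot: [0.479, -0.478, -0.52, 0.521]
contact_force: [0.8, -2.7, 6.8]
gripper_width: 0.225
```

Request:
play_rows([
  [[0.002, 0, 0], [0, 0, 0]],
  [[0.001, 0, 0], [0, 0, 0]],
  [[0, 0, 0], [0, 0, 0]],
  [[0, 0, 0], [0, 0, 0]],
])

```text
t: 18.68
eef_pos: [0.4763, 0.1261, 0.0539]
tool_rot: [0.479, -0.479, -0.52, 0.521]
contact_force: [0.4, -5.8, 8.5]
gripper_width: 0.223
```

Request:
play_rows([
  [[0.001, 0, 0], [0, 0, 0]],
  [[0.001, 0, 0], [0, 0, 0]],
  [[0, 0, 0], [0, 0, 0]],
  [[0, 0, 0], [0, 0, 0]],
])

```text
t: 19.02
eef_pos: [0.4761, 0.1279, 0.0539]
tool_rot: [0.479, -0.479, -0.52, 0.521]
contact_force: [0.4, -5.7, 8.1]
gripper_width: 0.226
```

Request:
play_rows([
  [[0.001, 0, 0], [0, 0, 0]],
  [[0.0005, 0, 0], [0, 0, 0]],
  [[0, 0, 0], [0, 0, 0]],
  [[0, 0, 0], [0, 0, 0]],
])

```text
t: 19.35
eef_pos: [0.4761, 0.1293, 0.0539]
tool_rot: [0.479, -0.479, -0.52, 0.521]
contact_force: [0.7, -5.6, 9.0]
gripper_width: 0.227
```

Request:
play_rows([
  [[0.001, 0, 0], [0, 0, 0]],
  [[0, 0, 0], [0, 0, 0]],
  [[0, 0, 0], [0, 0, 0]],
])

```text
t: 19.6
eef_pos: [0.476, 0.1303, 0.0539]
tool_rot: [0.479, -0.479, -0.52, 0.521]
contact_force: [0.3, -6.3, 8.2]
gripper_width: 0.226
```

Request:
play_rows([
  [[0.0007, 0, 0], [0, 0, 0]],
  [[0, 0, 0], [0, 0, 0]],
  [[0, 0, 0], [0, 0, 0]],
])

```text
t: 19.85
eef_pos: [0.4759, 0.1309, 0.0539]
tool_rot: [0.479, -0.479, -0.52, 0.521]
contact_force: [0.7, -5.7, 8.6]
gripper_width: 0.225
```

Request:
play_rows([
  [[0.0007, 0, 0], [0, 0, 0]],
  [[0, 0, 0], [0, 0, 0]],
  [[0, 0, 0], [0, 0, 0]],
])

```text
t: 20.1
eef_pos: [0.4759, 0.1316, 0.0539]
tool_rot: [0.479, -0.479, -0.52, 0.521]
contact_force: [1.0, -5.9, 8.0]
gripper_width: 0.226
```

Request:
play_rows([
  [[0.0007, 0, 0], [0, 0, 0]],
  [[0, 0, 0], [0, 0, 0]],
  [[0, 0, 0], [0, 0, 0]],
])

```text
t: 20.35
eef_pos: [0.4758, 0.1321, 0.0539]
tool_rot: [0.479, -0.479, -0.519, 0.521]
contact_force: [0.7, -6.6, 9.8]
gripper_width: 0.227
```

Request:
play_rows([
  [[0.0007, 0, 0], [0, 0, 0]],
  [[0, 0, 0], [0, 0, 0]],
  [[0, 0, 0], [0, 0, 0]],
])

```text
t: 20.6
eef_pos: [0.4758, 0.1322, 0.0539]
tool_rot: [0.479, -0.479, -0.519, 0.521]
contact_force: [0.6, -9.4, 9.5]
gripper_width: 0.225
```

Request:
play_rows([
  [[0.0007, 0, 0], [0, 0, 0]],
  [[0, 0, 0], [0, 0, 0]],
  [[0, 0, 0], [0, 0, 0]],
])

```text
t: 20.85
eef_pos: [0.4758, 0.1323, 0.054]
tool_rot: [0.479, -0.479, -0.519, 0.521]
contact_force: [0.9, -9.8, 10.9]
gripper_width: 0.225
```

Request:
play_rows([
  [[0, 0, 0], [0, 0, 0]],
  [[0, 0, 0], [0, 0, 0]],
  [[0, 0, 0], [0, 0, 0]],
  [[0, 0, 0], [0, 0, 0]],
  [[0, 0, 0], [0, 0, 0]],
  [[0, 0, 0], [0, 0, 0]],
  [[0, -0.01, 0], [0, 0, 0]],
  [[0, -0.015, 0], [0, 0, 0]],
  [[0, -0.02, 0], [0, 0, 0]],
  [[0, -0.03, 0], [0, 0, 0]],
  [[0, -0.03, 0], [0, 0, 0]],
  [[0, -0.03, 0], [0, 0, 0]],
  [[-0.03, -0.03, 0], [0, 0, 0]],
  [[-0.03, 0, 0], [0, 0, 0]],
  [[-0.03, 0, 0], [0, 0, 0]],
  [[-0.03, 0, 0], [0, 0, 0]],
  [[-0.03, 0, 0], [0, 0, 0]],
  [[0, 0, 0], [0, 0, 0]],
  [[0, 0, 0], [0, 0, 0]],
], gripper=0.045)

```text
t: 22.43
eef_pos: [0.4883, -0.0164, 0.2187]
tool_rot: [0.48, -0.48, -0.519, 0.52]
contact_force: [-0.5, 0.5, 0.5]
gripper_width: 0.53
```

Run:
```python
from h import *
c=wrist(); ex=np.array([.9965,.0838]); ey=np.array([-.0838,.9965])
for n in("wrist","top"):
    c=wrist() if n=="wrist" else read_camera("top"); C=cloud(c); X=(C[...,:2]@ex-.484)*1e3; Y=(C[...,:2]@ey-.049)*1e3; z=C[...,2]
    m=(z>.05)&(z<.1)&(np.hypot(X,Y-41)<20); print(n,"stem",m.sum(),[((a[m].min()+a[m].max())/2).round(1) for a in(X,Y)] if m.any() else 0, z[m].max() if m.any() else 0)
    m=(z>.015)&(z<.027)&(X<28)&(X>-31)&(Y<69)&(Y>0); print("disc",m.sum(),[(a[m].min().round(1),a[m].max().round(1)) for a in(X,Y)] if m.any() else 0)
    m=(z>.06)&(z<.1)&(np.hypot(X-155,Y)<25); print("handle",m.sum(),[((a[m].min()+a[m].max())/2).round(1) for a in(X,Y)] if m.any() else 0)
    m=(z>.03)&(z<.047)&(X>87)&(X<140)&(abs(Y)<20)
    if m.sum()>50:
        v=cv2.fitLine(np.stack([X[m],Y[m]],1).astype(np.float32),cv2.DIST_HUBER,0,.01,.01).ravel(); print("arm deg",np.degrees(np.arctan(v[1]/v[0])))
    im=c["color"] if n=="wrist" else cv2.resize(c["color"][130:270,120:290],None,fx=4,fy=4); save("end_"+n+".png",im)
```

```text
wrist stem 923 [np.float64(-0.1), np.float64(41.2)] 0.09229038360484917
disc 2035 [(np.float64(-30.0), np.float64(27.8)), (np.float64(11.6), np.float64(68.9))]
handle 0 0
arm deg 12.993012
top stem 83 [np.float64(-1.8), np.float64(43.7)] 0.0955652301799533
disc 138 [(np.float64(-27.7), np.float64(27.5)), (np.float64(48.8), np.float64(68.6))]
handle 0 0
```

View pics/end_top.png

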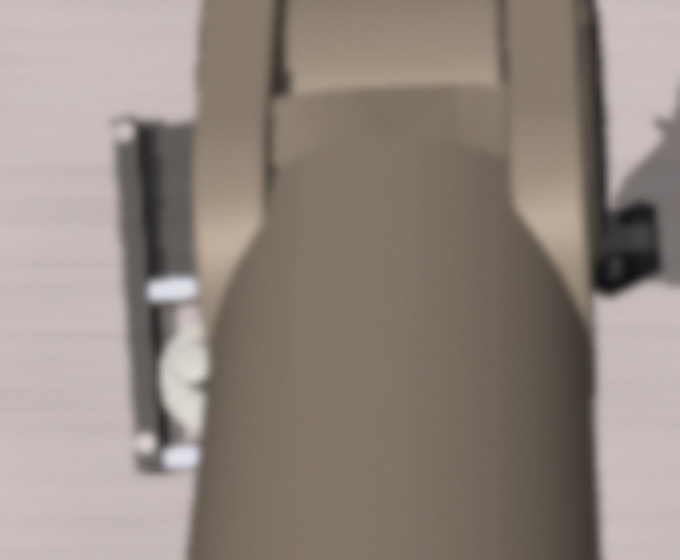

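The arm hides the crank in the top view. The gauge stands at the stop, about lane (0, 41). I'll move clear and check again.

Request:
play_rows([
  [[-0.03, -0.005, 0], [0, 0, 0]],
  [[-0.03, -0.005, 0], [0, 0, 0]],
  [[-0.03, -0.005, 0], [0, 0, 0]],
  [[-0.03, -0.005, 0], [0, 0, 0]],
  [[-0.03, -0.005, 0], [0, 0, 0]],
  [[-0.03, 0, 0], [0, 0, 0]],
  [[-0.03, 0, 0], [0, 0, 0]],
  [[-0.03, 0, 0], [0, 0, 0]],
  [[-0.03, 0, 0], [0, 0, 0]],
  [[-0.03, 0, 0], [0, 0, 0]],
  [[0, 0, 0], [0, 0, 0]],
  [[0, 0, 0], [0, 0, 0]],
])

```text
t: 23.58
eef_pos: [0.5136, -0.3139, 0.2427]
tool_rot: [0.48, -0.478, -0.519, 0.521]
contact_force: [-0.4, 1.2, 0.4]
gripper_width: 0.526
```

Run:
```python
from h import *
ex=np.array([.9965,.0838]); ey=np.array([-.0838,.9965])
c=read_camera("top"); C=cloud(c); X=(C[...,:2]@ex-.484)*1e3; Y=(C[...,:2]@ey-.049)*1e3; z=C[...,2]
def mid(m): return m.sum(),[((a[m].min()+a[m].max())/2).round(1) for a in(X,Y)]
print("stem",mid((z>.05)&(z<.1)&(np.hypot(X,Y-41)<20)),"disc",mid((z>.015)&(z<.027)&(np.hypot(X,Y-41)<36)&(X<30)&(X>-31)&(Y<70)))
m=(z>.06)&(z<.1)&(np.hypot(X-155,Y)<25); print("handle",mid(m))
m=(z>.03)&(z<.047)&(X>87)&(X<140)&(abs(Y)<20); v=cv2.fitLine(np.stack([X[m],Y[m]],1).astype(np.float32),cv2.DIST_HUBER,0,.01,.01).ravel(); print("arm deg",np.degrees(np.arctan(v[1]/v[0])))
a=cv2.resize(c["color"][130:270,130:270],None,fx=4,fy=4)
save("end2.png",a)
```

```text
stem (np.int64(128), [np.float64(-1.4), np.float64(42.2)]) disc (np.int64(559), [np.float64(-1.1), np.float64(41.3)])
handle (np.int64(108), [np.float64(152.9), np.float64(-0.8)])
arm deg 0.7796752
```

View pics/end2.png

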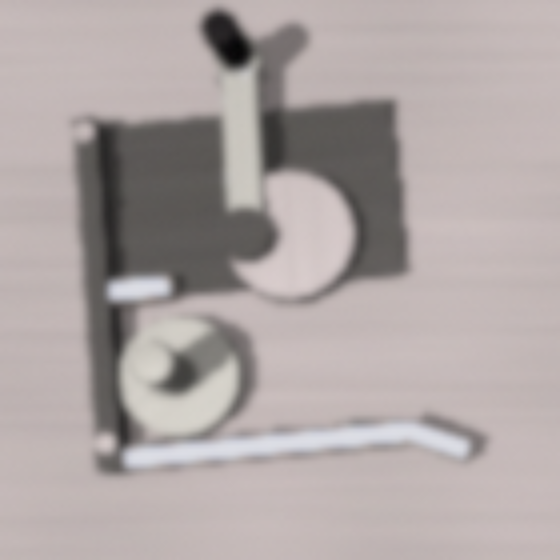

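The gauge stands against the stop, at about (180,375) in the crop, and the crank is square, with its arm vertical at about x=240. Handing in.

```bash
python3 -c "
from station import hand_in; print(hand_in())"
```

```text
the job is handed in; nothing more can be done
None
```

I turned the crank square to the lane, then slid the 60 mm gauge along the counter through the gap to the end stop. I left it standing there and handed in at about 23.6 s of the 56 s allowed.

- **Crank:** after it was turned, the top view put it within 0.1° of square and the wrist view 2.0° off. My last top-view check gave about 0.8°. The disc-to-fence gap measured about 66 mm just before the slide.
- **Gauge:** I carried it by the stem to the open end, stood it down at about lane y -136 mm, opened the jaws and re-gripped it. It then slid through with no side contact that I could see. At the stop, the TCP stopped moving and the push rose to about 10 N.
- **Final position:** upright, with its axis at about lane x -1 to 0 and y +41 mm. The robot was well clear, with the jaws open.
- **Check that disagreed:** one late wrist-view fit of the crank arm read 13°. That view held only part of the arm, with no handle points, so I set it aside once the unobstructed top view showed the crank square.

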